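# Shut down the soldering station

### The arm

A 7-joint arm with a two-finger parallel gripper is mounted at the origin on the work surface. World frame = base frame: x ahead of the robot, y to its left, z up, the work surface at z = 0. Lengths are in m, angles in rad, forces in N, time in s.
With the tool pointing down it reaches from about 0.35 to 0.9 m from the base axis. Payload 8.1 kg.
Tool frame: the origin (TCP) lies between the finger pads; the fingertips stand 8 mm ahead of it and the grasp point (between the pads) lies 11 mm behind it (bot.tcp_to_tips is the distance from the TCP to the fingertips, in m); z points along the fingers, y is the line along which they close (so a half turn about z gives the same grasp; the last joint's range is limited). The gripper opens to 92 mm and grips with 3 to 60 N. Pads are 19 mm wide; open, the fingers measure 130 mm over their backs; the gripper's body (75 mm by 190 mm) begins 47 mm behind the grasp point.
Start: joints at [1.05, 0.434, 0.025, 1.573, -0.012, 1.134, -0.075], TCP at [0.254, -0.571, 0.235] pointing down, gripper open.
Joint ranges: [-2.62, 2.62], [-0.44, 2.09], [-1.27, 1.32], [0.08, 2.57], [-1.32, 4.46], [0.12, 2], [-2.74, 2.74]. Speed limits (rad/s): [2.22, 2.22, 3.01, 3.01, 3.14, 3.14, 3.14].

### API

Orientations are given as a rotation vector (axis times angle).
In Python, from station import bot, eyes, job, find_in, masks_of gives the robot as it stands.
- The arm moves only by the shell command python3 -m pendant 'ROWS' [OPENING] [FORCE]. ROWS is a JSON object of lists of equal length, an entry for each row: "travel": the shift along the world's x, y, z as a fraction of full scale, a list of three; "twist": the turn about the world's z as a fraction of full scale. A call has 1 to 20 rows; each row is the pose to reach, as a shift and turn from the pose commanded when the call began; what a row does not reach only later rows make up. Full scale, the value 1, is 300 mm for a shift and pi/4 rad for a turn. A row lasts 1/12 s, in which the tool goes at most 41.7 mm and 7.16 degrees, less where a joint would pass 70% of its speed; a pose out of reach is approached as far as the arm can. A call with a number of a shift or a turn outside -1 to 1 is refused whole. A call with a gripper value outside its range is refused whole. OPENING is the opening, from -1 (shut) to 1 (fully open), set as the call begins (- or left out, the last holds). The fingers move at their own pace and stop on an object; FORCE is the grip in N (left out, the last holds). Time passes only in rows, so rows that repeat a pose let the fingers close. It gives the time, the measured TCP pose, the force, the opening and the grip force at its end, in the units of the state.
- bot.read_state(): the state, without advancing time (a new reading comes with each control period).
- eyes.grab_frame(name): name is "scene" or "side" or "wrist"; returns (picture, depth): 400x640x3 uint8, blue, green, red; 400x640 float32, m along the optical axis (not along the pixel's ray), 0 where there is no reading.
- eyes.camera_params(name): a dict with "K" (3x3 intrinsics, pixels), "rvec" (rotation vector, rad) and "tvec" (3), from world to camera coordinates, as OpenCV has them. Camera axes: x right, y down, z forward; pixel columns grow to the right and rows downward; lengths in m; the calibration is good to about 2 mm. A picture is of the moment at which its call begins: read the wrist's pose just before it. camera_params takes no time and is no camera call; for the wrist camera it gives the pose at the moment of the call.
- job.finish_job(): hands the job in; it is judged then, once.
Trained networks look in the newest picture that a camera, given by its name, has taken for a name from the list of things; names that differ only in an ending like _2 or _b are one class to them, and where a whole thing is asked for, a point or a joint stands for the part that bears it (a point fixed in the world has none). Each returns a list of dicts, best first, with "confidence" (0 to 1); they miss things now and then, are a little off and sometimes report something else, mostly with a low value. They report only what shows in the picture. A call takes as long as a camera call.
- find_in(thing, camera): "box" ([centre column, centre row, width, height] in pixels, round what is visible of it).
- masks_of(thing, camera): "region" (400x640 bool, what is visible of it) and "box" ([centre column, centre row, width, height] in pixels, round what is visible of it).
The state is a dict: "t": time; "joint_pos": joint angles; "qvel": joint speeds; "tau": joint torques, N m; "tcp_pos": TCP position; "tcp_rot": TCP orientation; "ft_force": force on the tool from outside, world axes, zero at the start; "moment": the same for the moment, N m; "width": finger opening in m; "grasp_force": force on a finger pad.
Only numpy, scipy, OpenCV 4.12 (cv2) and the standard library are available. Lean on these libraries where they do the work, as an engineer would, in place of code of your own. Each camera call takes 0.05 s, during which the arm holds its last target. There are 200 camera calls.

### The job

Shut down the jeweller's soldering station: with closed fingertips push the blue oxygen lever round until it is fully shut, square across its pipe, and only then push the yellow gas lever fully shut in the same way. Push the levers lightly, without gripping or forcing them; leave the green air lever as it stands, and neither lift nor shift anything else on the bench.

Things in the scene. Friction and masses are not known exactly. Their poses are not given: they have to be found in the camera images.
- manifold: Aluminium bench plate, 270 x 420 mm, 8 mm thick, screwed to the bench. Origin under its centre, on the bench top; its x axis runs along the pipes, away from the worker. The three valves stand on it side by side in any order, 125 mm apart.
- oxygen_valve: Oxygen line, fixed on the plate; its ball valve has the blue lever. Origin on the stem's vertical axis, on the plate's top (8 mm above the bench); x along the copper pipe away from the worker, y left, z up. Pipe axis 50 mm, stem top 90 mm above the origin. A round gauge, 47 mm across, top at 97 mm, lies on the pipe 68 mm beyond the stem (+x).
- oxygen_lever (a joint): Opening angle of the blue lever, rad: 0 = fully shut, at its rigid stop, square across the pipe, pointing along the valve's +y (left); 1.571 = fully open, along the pipe, pointing along -x to the worker. It shuts clockwise seen from above. Friction 0.3 N m (4 N at 75 mm from the stem), no spring: it stays where it is left.
- oxygen_tip (a point): Centre of the outer end of the blue lever, 102 mm from the stem axis, 92.5 mm above the valve's origin (about 100 mm above the bench). The blue plastic sleeve to push on reaches from 42 to 102 mm from the stem, is 15 mm wide and 12 mm high, centred at the height of this point.
- gas_valve: Fuel gas line, fixed on the plate; its ball valve has the yellow lever. Origin on the stem's vertical axis, on the plate's top (8 mm above the bench); x along the copper pipe away from the worker, y left, z up. Pipe axis 50 mm, stem top 90 mm above the origin. A round gauge, 47 mm across, top at 97 mm, lies on the pipe 68 mm beyond the stem (+x).
- gas_lever (a joint): Opening angle of the yellow lever, rad: 0 = fully shut, at its rigid stop, square across the pipe, pointing along the valve's +y (left); 1.571 = fully open, along the pipe, pointing along -x to the worker. It shuts clockwise seen from above. Friction 0.3 N m (4 N at 75 mm from the stem), no spring: it stays where it is left.
- gas_tip (a point): Centre of the outer end of the yellow lever, 102 mm from the stem axis, 92.5 mm above the valve's origin (about 100 mm above the bench). The yellow plastic sleeve to push on reaches from 42 to 102 mm from the stem, is 15 mm wide and 12 mm high, centred at the height of this point.
- air_valve: Compressed air line, fixed on the plate; its ball valve has the green lever. Origin on the stem's vertical axis, on the plate's top (8 mm above the bench); x along the copper pipe away from the worker, y left, z up. Pipe axis 50 mm, stem top 90 mm above the origin. A round gauge, 47 mm across, top at 97 mm, lies on the pipe 68 mm beyond the stem (+x).
- air_lever (a joint): Opening angle of the green lever, rad: 0 = fully shut, at its rigid stop, square across the pipe, pointing along the valve's +y (left); 1.571 = fully open, along the pipe, pointing along -x to the worker. It shuts clockwise seen from above. Friction 0.3 N m (4 N at 75 mm from the stem), no spring: it stays where it is left.
- air_tip (a point): Centre of the outer end of the green lever, 102 mm from the stem axis, 92.5 mm above the valve's origin (about 100 mm above the bench). The green plastic sleeve to push on reaches from 42 to 102 mm from the stem, is 15 mm wide and 12 mm high, centred at the height of this point.
- flux_jar: Small white-capped jar, 42 mm across, 50 mm high, standing loose on the plate between two lines. Origin at the centre of its underside.
- tin: Round brass tin, 55 mm across, 24 mm high, loose on the plate between two lines. Origin at the centre of its underside.
- charcoal: Dark soldering block, 70 x 120 mm, 30 mm high, loose on the bench in front of the plate. Origin at the centre of its underside.
- mug: White mug, 76 mm across, 88 mm high, loose on the bench left of the plate. Origin at the centre of its underside.
- dapping: Steel doming block, 50 mm cube with round hollows, loose on the bench to the right of the plate. Origin at the centre of its underside.
- hammer: Hammer with wooden handle, 240 mm long, lying loose on the bench to the left. Origin under its middle.
- canister: Black and red gas canister, 68 mm across, 170 mm high, standing loose on the bench to the right. Origin at the centre of its underside.

How it is judged:
By the outcome, as a careful person would: the job done as asked, in the order asked, and still so for the second after the job is handed in, with the robot touching nothing.
It also fails if it takes over 54 s, if anything falls off the work surface, if the arm or the gripper's body presses on something with over 40 N, if the wrist force passes 120 N, or if a joint passes its speed limit or range.

## Working session

There is one attempt and no reset: what is moved stays moved. The work goes in short steps, Python scripts to look and compute and a shell command to move; the robot and the scene stay as the last step left them, time stands still between calls to the robot, and variables do not carry over. Pictures are saved under pics/ and viewed, at most 10 in all, crops included, and the job is handed in when it is done.

```bash
mkdir -p pics; cat > h.py <<'E'
import numpy as np, cv2
from station import bot, eyes, job, find_in, masks_of
def cloud(cam):
    p=eyes.camera_params(cam); img,d=eyes.grab_frame(cam)
    K=np.array(p["K"]);R=cv2.Rodrigues(np.array(p["rvec"],float))[0];t=np.array(p["tvec"],float).ravel()
    v,u=np.mgrid[:400,:640]
    c=np.stack([(u-K[0,2])/K[0,0]*d,(v-K[1,2])/K[1,1]*d,d],-1)
    return img,d,(c-t)@R
E
python3 - <<'E'
from h import *
ims=[]
for cam in ("scene","side"):
    img,d,P=cloud(cam); cv2.imwrite(f"pics/{cam}0.png",img)
    for th in ["oxygen_lever","gas_lever","air_lever","oxygen_valve","gas_valve","air_valve","flux_jar","tin","canister","mug","manifold"]:
        for r in masks_of(th,cam)[:2]:
            m=r["region"]&(d>0); q=P[m]
            if len(q)<5: continue
            print(cam,th,round(r["confidence"],2),np.round(r["box"]),len(q),"med",np.median(q,0).round(3),"p2",np.percentile(q,2,0).round(3),"p98",np.percentile(q,98,0).round(3))
s=bot.read_state();print({k:np.round(s[k],3) for k in s})
E
```

```text
scene oxygen_lever 0.7 [405. 182.  22.  31.] 609 med [0.528 0.369 0.057] p2 [0.475 0.334 0.004] p98 [0.551 0.406 0.091]
scene oxygen_lever 0.52 [286. 212.  10.  31.] 148 med [ 0.555 -0.069  0.095] p2 [ 0.504 -0.08   0.086] p98 [ 0.604 -0.06   0.111]
scene gas_lever 0.54 [347. 225.   9.  17.] 190 med [0.621 0.11  0.052] p2 [0.574 0.081 0.007] p98 [0.654 0.144 0.102]
scene gas_lever 0.45 [329. 226. 144.  90.] 5412 med [0.606 0.044 0.009] p2 [ 0.442 -0.139  0.004] p98 [0.708 0.274 0.034]
scene air_lever 0.72 [320. 197.  22.  29.] 155 med [0.533 0.048 0.096] p2 [0.412 0.039 0.006] p98 [0.583 0.077 0.11 ]
scene oxygen_valve 0.84 [291. 231.  33.  72.] 906 med [ 0.609 -0.068  0.07 ] p2 [ 0.446 -0.095  0.004] p98 [ 0.709 -0.039  0.109]
scene gas_valve 0.84 [357. 207.  34.  69.] 815 med [0.566 0.176 0.071] p2 [0.425 0.151 0.007] p98 [0.675 0.21  0.109]
scene air_valve 0.95 [325. 216.  36.  68.] 831 med [0.6   0.051 0.071] p2 [0.424 0.028 0.007] p98 [0.691 0.085 0.109]
scene flux_jar 0.64 [345. 225.  10.  18.] 180 med [0.621 0.11  0.052] p2 [0.591 0.088 0.009] p98 [0.635 0.129 0.073]
scene tin
[... 1978 characters left out ...]
] p2 [ 0.432 -0.097  0.   ] p98 [0.708 0.282 0.05 ]
side manifold 0.16 [325. 182.  38.   6.] 146 med [ 0.548 -0.064  0.095] p2 [ 0.497 -0.151  0.005] p98 [ 0.603 -0.055  0.108]
{'t': np.float64(1.2), 'joint_pos': array([ 1.05 ,  0.435,  0.025,  1.573, -0.012,  1.134, -0.075]), 'qvel': array([-0.   ,  0.   ,  0.002, -0.   ,  0.   ,  0.001, -0.   ]), 'tau': array([ 1.0000e-03, -6.6766e+01,  9.8400e-01, -3.1480e+01, -6.1000e-02,
        3.3000e-02,  0.0000e+00]), 'tcp_pos': array([ 0.254, -0.571,  0.235]), 'tcp_rot': array([-3.073, -0.651, -0.   ]), 'ft_force': array([-0.41 , -0.376, -0.086]), 'moment': array([-0.022,  0.026, -0.013]), 'grasp_force': np.float64(0.0), 'width': np.float64(0.092)}
```

View pics/scene0.png

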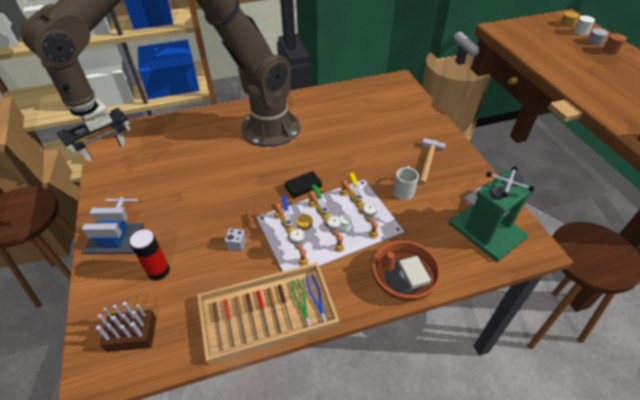

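View pics/side0.png

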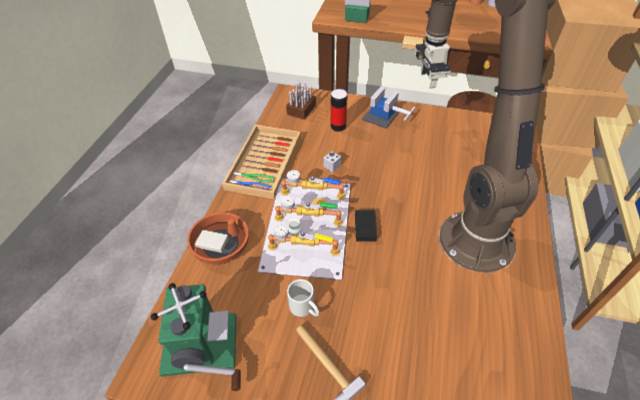

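The three levers lie along their pipes towards the robot: blue about (285,202), green (318,190) and yellow (353,180) in the scene view. That puts blue rightmost, green in the middle and yellow on the left. I'll move the wrist camera above them.

```bash
python3 -m pendant '{"travel":[[0.667,1,0.5],[0.667,1,0.5],[0.667,1,0.5],[0.667,1,0.5],[0.667,1,0.5],[0.667,1,0.5],[0.667,1,0.5],[0.667,1,0.5],[0.667,1,0.5],[0.667,1,0.5],[0.667,1,0.5],[0.667,1,0.5]],"twist":[1,1,1,1,1,1,1,1,1,1,1,1]}' -1 20
python3 -m pendant '{"travel":[[0,0.9,0],[0,0.9,0],[0,0.9,0],[0,0.9,0],[0,0.9,0],[0,0.9,0],[0,0.9,0],[0,0.9,0],[0,0.9,0],[0,0.9,0]],"twist":[0.6,0.6,0.6,0.6,0.6,0.6,0.6,0.6,0.6,0.6]}'
cat > m.py <<'E'
from h import *
import sys
n=sys.argv[1]
img,d,P=cloud("wrist"); cv2.imwrite(f"pics/{n}.png",img)
hsv=cv2.cvtColor(img,cv2.COLOR_BGR2HSV)
np.savez(f"{n}.npz",img=img,d=d,P=P)
for c,(a,b) in dict(blue=(105,130),green=(45,85),yellow=(22,33)).items():
    m=(hsv[...,0]>=a)&(hsv[...,0]<=b)&(hsv[...,1]>130)&(hsv[...,2]>60)&(P[...,2]>.09)&(P[...,2]<.125)&(d>0)
    k,l,st,ce=cv2.connectedComponentsWithStats(m.astype(np.uint8))
    if k<2: print(c,"none");continue
    i=1+st[1:,4].argmax(); q=P[l==i]
    r=cv2.minAreaRect((q[:,:2]*1e3).astype(np.float32))
    print(c,len(q),"px",ce[i].round(),"mean",q.mean(0).round(4),"rect mm",np.round(r[0],1),np.round(r[1],1),round(r[2],1), "z",np.percentile(q[:,2],[5,50,95]).round(4))
s=bot.read_state();print(round(s["t"],2),np.round(s["tcp_pos"],4),np.round(s["tcp_rot"],3),np.round(s["joint_pos"],2),np.round(s["ft_force"],1),s["width"])
E
python3 m.py w1
```

```text
t: 2.2
tcp_pos: [0.454, -0.2708, 0.385]
tcp_rot: [2.588, 1.78, 0.0]
ft_force: [-0.9, -2.2, -1.2]
width: 0.0167
grasp_force: 0.0
t: 3.03
tcp_pos: [0.4536, -0.0036, 0.3842]
tcp_rot: [-2.107, -2.33, 0.002]
ft_force: [-0.4, -1.0, -0.4]
width: 0.0005
grasp_force: 0.0
blue 267 px [361. 210.] mean [ 0.5228 -0.0627  0.1048] rect mm [522.9 -63.1] [12.  56.6] 86.2 z [0.1022 0.1051 0.1065]
green 260 px [360. 137.] mean [0.5059 0.0495 0.1054] rect mm [506.5  49.4] [54.8 10.2] 4.7 z [0.1037 0.1055 0.1069]
yellow 476 px [362.  35.] mean [0.4892 0.183  0.1052] rect mm [489.5 183.4] [14.1 57.3] 85.4 z [0.1035 0.1053 0.1069]
3.08 [ 0.4537 -0.0038  0.3842] [-2.108e+00 -2.329e+00  2.000e-03] [ 0.39  0.1  -0.55  1.67  0.05  1.38 -0.06] [-0.1 -0.4 -0.8] 0.0005743810595300258
```

View pics/w1.png

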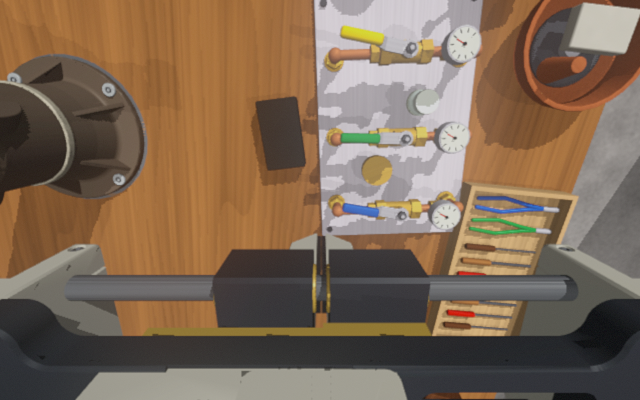

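The wrist view shows blue at (361,210), green at (360,137) and yellow at (362,35). Their gauges are at about (446,215), (454,137) and (464,43). Next I'll find the stems and the pipe direction from the gauges.

```bash
cat > g.py <<'E'
from h import *
import sys
z=np.load(sys.argv[1]+".npz");img,P=z["img"],z["P"];hsv=cv2.cvtColor(img,cv2.COLOR_BGR2HSV)
m=(P[...,2]>.095)&(P[...,2]<.118)&(P[...,0]>.58)&(P[...,0]<.74)
k,l,st,ce=cv2.connectedComponentsWithStats(m.astype(np.uint8))
G=[]
for i in range(1,k):
    if st[i,4]>250:
        q=P[l==i]; c,r=cv2.minEnclosingCircle((q[:,:2]*1e3).astype(np.float32)); print("g",st[i,4],ce[i].round(),q.mean(0).round(4),np.round(c,1),round(r,1)); 
        if len(q)<2500: G.append(np.r_[q[:,:2].mean(0)])
G=np.array(sorted(G,key=lambda a:a[1]))
v=G[-1]-G[0]; yaw=np.arctan2(-v[0],v[1]); ex=np.array([np.cos(yaw),np.sin(yaw)])
print("yaw deg",np.degrees(yaw),"spacing",np.linalg.norm(np.diff(G,axis=0),axis=1).round(4)); S=G-.068*ex; print("stems",S.round(4))
E
python3 g.py w1
```

```text
g 1091 [462.  44.] [0.6265 0.1856 0.1033] [628.  186.1] 23.6
g 830 [452. 137.] [0.6429 0.063  0.1032] [644.4  62.5] 23.4
g 656 [445. 216.] [ 0.6596 -0.0596  0.1031] [661.5 -61.1] 23.6
yaw deg 7.673702763877643 spacing [0.1238 0.1237]
stems [[ 0.5922 -0.0687]
 [ 0.5755  0.0539]
 [ 0.5592  0.1766]]
```

Stems found: blue (0.594,-0.069), yellow (0.5605,0.177). Pipe yaw is 7.7° and both levers point at about 175°, so each has about 77° to turn. I'll move to hover beside the blue lever.

```bash
python3 -m pendant '{"travel":[[0.225,-0.303,-0.2],[0.225,-0.303,-0.4],[0.225,-0.303,-0.6],[0.225,-0.303,-0.78],[0.225,-0.303,-0.78],[0.225,-0.303,-0.78],[0.225,-0.303,-0.78],[0.225,-0.303,-0.78],[0.225,-0.303,-0.78],[0.225,-0.303,-0.78],[0.225,-0.303,-0.78]],"twist":[-0.24,-0.24,-0.24,-0.24,-0.24,-0.24,-0.24,-0.24,-0.24,-0.24,-0.24]}' -1 20
python3 m.py w2; python3 g.py w2
```

```text
t: 4.0
tcp_pos: [0.5223, -0.0923, 0.1528]
tcp_rot: [2.312, 2.123, 0.003]
ft_force: [0.2, -0.0, 1.2]
width: 0.0003
grasp_force: 0.0
blue 1478 px [319. 189.] mean [ 0.5234 -0.0631  0.1047] rect mm [523.5 -63.6] [13.3 57.5] 85.3 z [0.1019 0.105  0.1062]
green 1947 px [274.  14.] mean [0.5057 0.0481 0.1053] rect mm [506.6  48.5] [58.  12.4] 5.0 z [0.1039 0.1053 0.1065]
yellow none
4.05 [ 0.5223 -0.0922  0.1528] [2.312 2.123 0.003] [ 0.41  0.41 -0.45  1.88  0.22  0.9  -0.23] [-0.5 -0.4  0.2] 0.0005140791866871508
g 554 [495.   5.] [0.6405 0.0425 0.1012] [641.9  45.5] 16.0
g 3563 [510. 168.] [ 0.6594 -0.0596  0.103 ] [661.6 -60.7] 23.8
yaw deg -0.0 spacing []
stems [[0.5725 0.0425]]
```

View pics/w2.png

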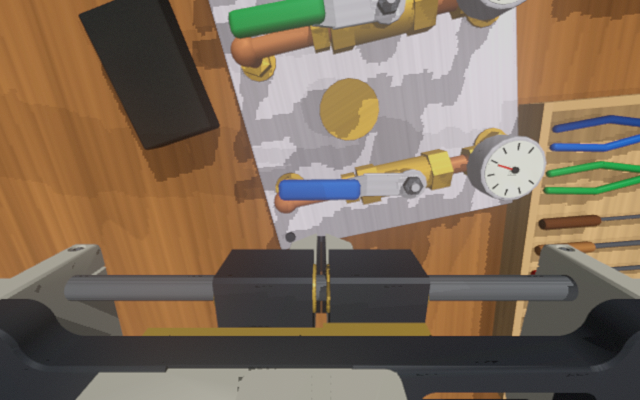

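Second view agrees: blue lever at (319,189), stem (412,187), and the fingers are clear of it. I'll compute the arc table and descend.

```bash
python3 -m pendant '{"travel":[[0,0,-0.06],[0,0,-0.12],[0,0,-0.187],[0,0,-0.187],[0,0,-0.187]],"twist":[0,0,0,0,0]}'
cat > arc.py <<'E'
import numpy as np,sys
sx,sy,px,py,a,h,t0=map(float,sys.argv[1:8])
u=lambda t:np.array([np.cos(np.radians(t)),np.sin(np.radians(t))])
for t in map(float,sys.argv[8:]):
    p=np.array([sx,sy])+a*u(t)+h*u(t+90)
    print(t,((p-[px,py])/.3).round(3),"tw",round((t-t0)/45,3),p.round(4))
E
python3 arc.py .594 -.069 .5215 -.0919 .068 .017 175 175 171 167 163 159 155 151 147 143 139 135 131
python3 -c "
import numpy as np;z=np.load('w2.npz');print(np.median(z['P'][182:192,408:416].reshape(-1,3),0))"
```

```text
t: 4.47
tcp_pos: [0.5211, -0.092, 0.0953]
tcp_rot: [-2.313, -2.126, 0.0]
ft_force: [0.0, -0.6, 1.3]
width: 0.0004
grasp_force: 0.0
175.0 [0.011 0.04 ] tw 0.0 [ 0.5248 -0.08  ]
171.0 [0.009 0.056] tw -0.089 [ 0.5242 -0.0752]
167.0 [0.008 0.072] tw -0.178 [ 0.5239 -0.0703]
163.0 [0.008 0.088] tw -0.267 [ 0.524  -0.0654]
159.0 [0.01  0.105] tw -0.356 [ 0.5244 -0.0605]
155.0 [0.012 0.121] tw -0.444 [ 0.5252 -0.0557]
151.0 [0.016 0.137] tw -0.533 [ 0.5263 -0.0509]
147.0 [0.021 0.152] tw -0.622 [ 0.5277 -0.0462]
143.0 [0.027 0.167] tw -0.711 [ 0.5295 -0.0417]
139.0 [0.033 0.182] tw -0.8 [ 0.5315 -0.0372]
135.0 [0.041 0.197] tw -0.889 [ 0.5339 -0.0329]
131.0 [0.05 0.21] tw -0.978 [ 0.5366 -0.0288]
[ 0.592446   -0.06947727  0.09399156]
```

```bash
python3 -m pendant '{"travel":[[0.011,0.02,0],[0.011,0.04,0],[0.009,0.056,0],[0.008,0.072,0],[0.008,0.088,0],[0.010,0.105,0],[0.012,0.121,0],[0.016,0.137,0],[0.021,0.152,0],[0.027,0.167,0],[0.033,0.182,0],[0.041,0.197,0],[0.05,0.21,0]],"twist":[0,0,-0.09,-0.18,-0.27,-0.36,-0.44,-0.53,-0.62,-0.71,-0.8,-0.89,-0.98]}'
python3 m.py w3
python3 arc.py .593 -.069 .5365 -.0289 .068 .017 131 131 127 123 119 115 111 107 103 100 98 96 94
```

```text
t: 5.55
tcp_pos: [0.5366, -0.0299, 0.096]
tcp_rot: [2.943, 1.094, 0.001]
ft_force: [-1.7, -6.0, 2.8]
width: 0.0005
grasp_force: 2.8
blue 2790 px [316. 230.] mean [ 0.5498 -0.0138  0.1044] rect mm [548.9 -14.9] [14.3 58.4] 40.0 z [0.1003 0.1049 0.1061]
green 2405 px [174. 215.] mean [0.5076 0.0483 0.1051] rect mm [506.7  48.8] [58.3 14.2] 5.5 z [0.1038 0.1052 0.1062]
yellow none
5.6 [ 0.5371 -0.0288  0.096 ] [2.946e+00 1.087e+00 2.000e-03] [ 0.12  0.47 -0.22  1.93  0.15  0.76 -1.05] [-0.5 -4.9  0.1] 0.0004098903941183381
131.0 [-0.003  0.   ] tw 0.0 [ 0.5356 -0.0288]
127.0 [0.007 0.013] tw -0.089 [ 0.5385 -0.0249]
123.0 [0.017 0.026] tw -0.178 [ 0.5417 -0.0212]
119.0 [0.029 0.037] tw -0.267 [ 0.5452 -0.0178]
115.0 [0.041 0.048] tw -0.356 [ 0.5489 -0.0146]
111.0 [0.054 0.058] tw -0.444 [ 0.5528 -0.0116]
107.0 [0.068 0.067] tw -0.533 [ 0.5569 -0.0089]
103.0 [0.082 0.074] tw -0.622 [ 0.5611 -0.0066]
100.0 [0.093 0.08 ] tw -0.689 [ 0.5645 -0.005 ]
98.0 [0.101 0.083] tw -0.733 [ 0.5667 -0.004 ]
96.0 [0.108 0.086] tw -0.778 [ 0.569  -0.0031]
94.0 [0.116 0.088] tw -0.822 [ 0.5713 -0.0024]
```

```bash
python3 -m pendant '{"travel":[[0.007,0.013,0],[0.017,0.026,0],[0.029,0.037,0],[0.041,0.048,0],[0.054,0.058,0],[0.068,0.067,0],[0.082,0.074,0],[0.087,0.077,0],[0.093,0.080,0],[0.093,0.080,0]],"twist":[-0.09,-0.18,-0.27,-0.36,-0.44,-0.53,-0.62,-0.655,-0.69,-0.69]}'
python3 m.py w4
```

```text
t: 6.43
tcp_pos: [0.5643, -0.0044, 0.0952]
tcp_rot: [-3.129, -0.274, -0.001]
ft_force: [-1.1, 0.4, 1.2]
width: 0.0003
grasp_force: 0.8
blue 2820 px [318. 231.] mean [0.5836 0.0014 0.1045] rect mm [582.6   1. ] [14.5 59. ] 10.2 z [0.1007 0.105  0.1062]
green 152 px [212. 316.] mean [0.5198 0.0534 0.105 ] rect mm [520.4  53.7] [18.9  4.7] 7.8 z [0.1039 0.105  0.106 ]
yellow 16 px [  3. 277.] mean [0.5192 0.1797 0.0972] rect mm [519.  179.9] [1.6 4.8] 12.6 z [0.0959 0.0971 0.0987]
6.48 [ 0.5644 -0.0044  0.0951] [-3.129e+00 -2.760e-01 -1.000e-03] [-0.03  0.49 -0.08  1.87  0.05  0.78 -1.53] [-1.1  0.   1. ] 0.0006244022569568779
```

```bash
python3 -m pendant '{"travel":[[0.003,0.001,0],[0.006,0.002,0],[0.009,0.003,0],[0.009,0.003,0]],"twist":[-0.02,-0.04,-0.05,-0.05]}'
python3 -m pendant '{"travel":[[0.002,0,0],[0.003,0,0],[0.003,0,0]],"twist":[0,0,0]}'
python3 -m pendant '{"travel":[[0.002,0,0],[0.003,0,0],[0.003,0,0]],"twist":[0,0,0]}'; python3 m.py w5
```

```text
t: 6.82
tcp_pos: [0.5667, -0.0038, 0.0946]
tcp_rot: [-3.134, -0.212, 0.0]
ft_force: [-2.8, 1.4, 1.0]
width: 0.0006
grasp_force: 1.6
t: 7.07
tcp_pos: [0.5675, -0.004, 0.0945]
tcp_rot: [-3.134, -0.213, 0.001]
ft_force: [-4.9, 2.7, 0.5]
width: 0.0001
grasp_force: 1.8
t: 7.32
tcp_pos: [0.5679, -0.0041, 0.0944]
tcp_rot: [-3.134, -0.212, 0.002]
ft_force: [-6.8, 2.9, 2.1]
width: 0.0007
grasp_force: 2.9
blue 2809 px [317. 232.] mean [0.5872 0.0014 0.1045] rect mm [586.1   1.5] [14.1 58.8] 7.4 z [0.101  0.105  0.1062]
green 83 px [214. 316.] mean [0.526  0.0544 0.105 ] rect mm [526.1  54.1] [15.9  3.5] 2.2 z [0.1041 0.105  0.1061]
yellow none
7.37 [ 0.5678 -0.0041  0.0944] [-3.134e+00 -2.120e-01  2.000e-03] [-0.04  0.5  -0.07  1.86  0.05  0.78 -1.57] [-5.8  2.2  1.7] 0.0003557127131562047
```

```bash
python3 -m pendant '{"travel":[[0.002,0,0],[0.004,0,0],[0.004,0,0]],"twist":[0,0,0]}'
python3 -m pendant '{"travel":[[0.002,0,0],[0.004,0,0],[0.004,0,0]],"twist":[0,0,0]}'; python3 m.py w6
```

```text
t: 7.62
tcp_pos: [0.5679, -0.0041, 0.0943]
tcp_rot: [-3.134, -0.212, 0.006]
ft_force: [-10.5, 2.5, 5.4]
width: 0.0006
grasp_force: 4.9
t: 7.87
tcp_pos: [0.568, -0.0042, 0.0942]
tcp_rot: [-3.134, -0.212, 0.009]
ft_force: [-14.9, 3.4, 8.7]
width: 0.0003
grasp_force: 6.8
blue 2876 px [316. 232.] mean [0.5872 0.0017 0.1045] rect mm [585.7   1.4] [14.6 58.7] 7.6 z [0.1007 0.105  0.1062]
green 88 px [214. 317.] mean [0.526  0.0544 0.105 ] rect mm [525.8  54.2] [15.9  3.3] 3.1 z [0.104 0.105 0.106]
yellow none
7.92 [ 0.568  -0.0042  0.0942] [-3.134 -0.212  0.009] [-0.04  0.5  -0.07  1.86  0.05  0.79 -1.57] [-13.3   2.9   8.2] 0.0007140144736020851
```

The blue lever is at its stop: its position held still while the force rose to 15 N, and it reads 97.5° against 97.7° expected. I'll back off, lift, and move beside the yellow lever.

```bash
python3 -m pendant '{"travel":[[-0.03,-0.004,0],[-0.08,-0.01,0],[-0.08,-0.01,0.1],[-0.08,-0.01,0.187],[-0.08,-0.01,0.187],[-0.27,0.523,0.187],[-0.27,0.523,0.187],[-0.27,0.523,0.187],[-0.27,0.523,0.187],[-0.27,0.523,0.187],[-0.27,0.523,0.187],[-0.27,0.523,0.187],[-0.27,0.523,0.187]],"twist":[0,0,0,0,0,0.15,0.3,0.45,0.6,0.75,0.9,1,1]}'
python3 -m pendant '{"travel":[[0,0,0],[0,0,0],[0,0,0],[0,0,0],[0,0,0],[0,0,0]],"twist":[0.15,0.3,0.45,0.6,0.72,0.72]}'
python3 m.py w7; python3 g.py w7
```

```text
t: 9.0
tcp_pos: [0.4909, 0.1527, 0.1509]
tcp_rot: [2.812, 1.4, 0.003]
ft_force: [0.2, -0.5, -0.2]
width: 0.0005
grasp_force: 0.0
t: 9.5
tcp_pos: [0.4908, 0.1522, 0.1508]
tcp_rot: [2.313, 2.125, 0.002]
ft_force: [0.0, 0.4, 0.9]
width: 0.0006
grasp_force: 0.0
blue 80 px [442. 395.] mean [ 0.587  -0.0214  0.1051] rect mm [587.2 -21.4] [12.3  7.9] 3.2 z [0.1044 0.1052 0.1061]
green none
yellow 1642 px [316. 185.] mean [0.4895 0.1849 0.1046] rect mm [489.6 184.3] [14. 59.] 85.0 z [0.1016 0.105  0.1063]
9.55 [0.4906 0.1522 0.1507] [2.319e+00 2.119e+00 2.000e-03] [-0.07  0.39 -0.43  1.92  0.21  0.88 -0.7 ] [-0.2 -0.4 -0.5] 0.0006644172418272075
g 3692 [510. 164.] [0.626  0.1881 0.103 ] [628.5 186.9] 24.0
g 1196 [505. 315.] [0.6362 0.0604 0.1031] [637.6  58.5] 21.4
yaw deg -0.0 spacing []
stems [[0.5682 0.0604]]
```

View pics/w7.png

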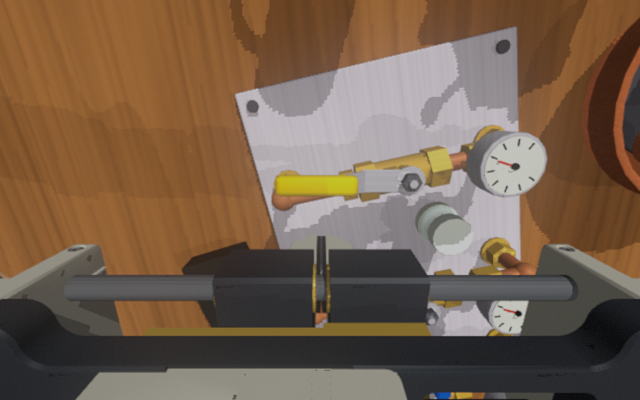

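Yellow is at (316,185) with its stem at (411,184), the same geometry as blue. The fingers are clear of both the lever and the jar at (443,228).

```bash
python3 -m pendant '{"travel":[[0,0,-0.06],[0,0,-0.12],[0,0,-0.187],[0,0,-0.187],[0,0,-0.187]],"twist":[0,0,0,0,0]}'
python3 arc.py .5607 .1777 .4903 .1529 .068 .017 175 175 171 167 163 159 155 151 147 143 139 135 131;python3 arc.py .5607 .1777 .4903 .1529 .068 .017 131  127 123 119 115 111 107 103 100
```

```text
t: 9.97
tcp_pos: [0.4896, 0.1523, 0.0942]
tcp_rot: [-2.317, -2.121, 0.002]
ft_force: [0.1, 0.8, 0.7]
width: 0.0008
grasp_force: 0.0
175.0 [0.004 0.046] tw 0.0 [0.4915 0.1667]
171.0 [0.002 0.062] tw -0.089 [0.4909 0.1715]
167.0 [0.001 0.078] tw -0.178 [0.4906 0.1764]
163.0 [0.001 0.095] tw -0.267 [0.4907 0.1813]
159.0 [0.003 0.111] tw -0.356 [0.4911 0.1862]
155.0 [0.005 0.127] tw -0.444 [0.4919 0.191 ]
151.0 [0.009 0.143] tw -0.533 [0.493  0.1958]
147.0 [0.014 0.159] tw -0.622 [0.4944 0.2005]
143.0 [0.02  0.174] tw -0.711 [0.4962 0.205 ]
139.0 [0.026 0.189] tw -0.8 [0.4982 0.2095]
135.0 [0.034 0.203] tw -0.889 [0.5006 0.2138]
131.0 [0.043 0.217] tw -0.978 [0.5033 0.2179]
127.0 [0.053 0.23 ] tw -0.089 [0.5062 0.2218]
123.0 [0.064 0.242] tw -0.178 [0.5094 0.2255]
119.0 [0.075 0.253] tw -0.267 [0.5129 0.2289]
115.0 [0.088 0.264] tw -0.356 [0.5166 0.2321]
111.0 [0.101 0.274] tw -0.444 [0.5205 0.2351]
107.0 [0.114 0.283] tw -0.533 [0.5246 0.2378]
103.0 [0.128 0.291] tw -0.622 [0.5288 0.2401]
100.0 [0.14  0.296] tw -0.689 [0.5322 0.2417]
```

```bash
python3 -m pendant '{"travel":[[0.004,0.023,0],[0.004,0.046,0],[0.002,0.062,0],[0.001,0.078,0],[0.001,0.095,0],[0.003,0.111,0],[0.005,0.127,0],[0.009,0.143,0],[0.014,0.159,0],[0.02,0.174,0],[0.026,0.189,0],[0.034,0.203,0],[0.043,0.217,0]],"twist":[0,0,-0.09,-0.18,-0.27,-0.36,-0.44,-0.53,-0.62,-0.71,-0.8,-0.89,-0.98]}'
python3 m.py w8
```

```text
t: 11.05
tcp_pos: [0.5029, 0.2173, 0.0955]
tcp_rot: [2.944, 1.093, -0.001]
ft_force: [-2.4, -5.5, 0.8]
width: 0.0003
grasp_force: 2.4
blue none
green none
yellow 2870 px [315. 231.] mean [0.5159 0.2336 0.1044] rect mm [514.1 231.7] [16.9 59.2] 40.8 z [0.1004 0.1049 0.1062]
11.1 [0.5034 0.2184 0.0956] [2.947e+00 1.087e+00 1.000e-03] [-0.36  0.48 -0.2   1.9   0.13  0.77 -1.5 ] [-0.  -4.9 -0.3] 0.0003718523543466362
```

```bash
python3 -m pendant '{"travel":[[0.01,0.013,0],[0.021,0.025,0],[0.032,0.036,0],[0.045,0.047,0],[0.058,0.057,0],[0.071,0.066,0],[0.085,0.074,0],[0.091,0.077,0],[0.097,0.079,0],[0.1,0.08,0],[0.103,0.081,0],[0.106,0.082,0],[0.106,0.082,0]],"twist":[-0.09,-0.18,-0.27,-0.36,-0.44,-0.53,-0.62,-0.655,-0.69,-0.71,-0.73,-0.74,-0.74]}'
python3 -m pendant '{"travel":[[0.002,0,0],[0.004,0,0],[0.004,0,0]],"twist":[0,0,0]}'
python3 m.py w9
```

```text
t: 12.18
tcp_pos: [0.5345, 0.2431, 0.0948]
tcp_rot: [-3.134, -0.213, -0.0]
ft_force: [-4.6, 1.5, 0.9]
width: 0.0008
grasp_force: 1.8
t: 12.43
tcp_pos: [0.5346, 0.2429, 0.0945]
tcp_rot: [-3.134, -0.214, 0.003]
ft_force: [-8.3, 2.0, 5.0]
width: 0.0009
grasp_force: 3.8
blue none
green none
yellow 2916 px [315. 232.] mean [0.5536 0.2497 0.1045] rect mm [552.5 249.3] [14.7 59.8] 8.0 z [0.1008 0.1049 0.1061]
12.48 [0.5346 0.2429 0.0945] [-3.134e+00 -2.140e-01  3.000e-03] [-0.48  0.52 -0.05  1.82  0.03  0.8  -1.98] [-7.6  0.6  4.5] 0.0004980017820460725
```

```bash
python3 -m pendant '{"travel":[[0.002,0,0],[0.004,0,0],[0.005,0,0],[0.005,0,0]],"twist":[0,0,0,0]}'
python3 -m pendant '{"travel":[[-0.03,-0.004,0],[-0.08,-0.01,0],[-0.08,-0.01,0.1],[-0.08,-0.01,0.3],[-0.1,-0.3,0.6],[-0.2,-0.6,0.95],[-0.2,-0.6,0.95],[-0.2,-0.6,0.95],[-0.2,-0.6,0.95],[-0.2,-0.6,0.95],[-0.2,-0.6,0.95],[-0.2,-0.6,0.95],[-0.2,-0.6,0.95]],"twist":[0,0,0,0,0.1,0.2,0.3,0.4,0.6,0.7,0.8,1,1]}'
python3 m.py w10
python3 -m pendant '{"travel":[[0,-0.3,0],[0,-0.3,0],[0,-0.3,0],[0,-0.3,0],[0,-0.3,0],[0,-0.3,0],[0,-0.3,0]],"twist":[0.15,0.3,0.45,0.6,0.7,0.7,0.7]}'
python3 m.py w11;  python3 g.py w11
```

```text
t: 12.82
tcp_pos: [0.5346, 0.2429, 0.0945]
tcp_rot: [3.134, 0.215, -0.007]
ft_force: [-13.4, 1.7, 8.6]
width: 0.0005
grasp_force: 6.4
t: 13.9
tcp_pos: [0.4785, 0.0602, 0.3819]
tcp_rot: [2.81, 1.399, 0.008]
ft_force: [0.1, 0.3, -0.5]
width: 0.0002
grasp_force: 0.0
blue 296 px [400. 158.] mean [0.5852 0.003  0.1052] rect mm [585.3   2.5] [12.  56.5] 7.5 z [0.1037 0.1053 0.1067]
green 264 px [340. 164.] mean [0.5069 0.0498 0.1053] rect mm [506.7  49.9] [54.7 11.1] 4.7 z [0.1037 0.1053 0.1065]
yellow 518 px [278.  24.] mean [0.5516 0.2492 0.1051] rect mm [551.7 249. ] [14.3 58.8] 7.1 z [0.1029 0.1052 0.1068]
13.95 [0.4781 0.0609 0.3809] [2.811 1.398 0.006] [-0.17  0.11 -0.08  1.66  0.01  1.37 -0.9 ] [-1.3  0.5 -0.1] 0.0006464924023926574
t: 14.53
tcp_pos: [0.4776, -0.0279, 0.3795]
tcp_rot: [2.334, 2.102, 0.0]
ft_force: [0.9, -0.3, 0.3]
width: 0.0007
grasp_force: 0.0
blue 301 px [392. 142.] mean [0.5849 0.0025 0.1054] rect mm [585.2   2.2] [11.6 56.3] 8.1 z [0.1038 0.1053 0.107 ]
green 270 px [336. 114.] mean [0.5068 0.0496 0.1054] rect mm [506.4  49.4] [54.3 10.1] 4.2 z [0.1038 0.1054 0.107 ]
yellow none
14.58 [ 0.4775 -0.0277  0.3795] [2.334 2.102 0.   ] [-0.02  0.1  -0.04  1.67  0.    1.37 -0.16] [-0.2  0.   0.2] 0.0005095503790359797
g 423 [418.   6.] [0.6251 0.1722 0.1028] [627.1 179.7] 21.6
g 938 [432.  94.] [0.6435 0.0628 0.1033] [644.7  62.6] 23.4
g 314 [392. 144.] [ 0.5858 -0.0014  0.105 ] [585.2   1.5] 29.5
g 747 [441. 178.] [ 0.6599 -0.0598  0.1032] [661.5 -60.7] 23.5
yaw deg 8.535543461237598 spacing [0.0943 0.0863 0.1109]
stems [[ 0.5927 -0.0699]
 [ 0.5186 -0.0115]
 [ 0.5762  0.0527]
 [ 0.5578  0.1621]]
```

View pics/w11.png

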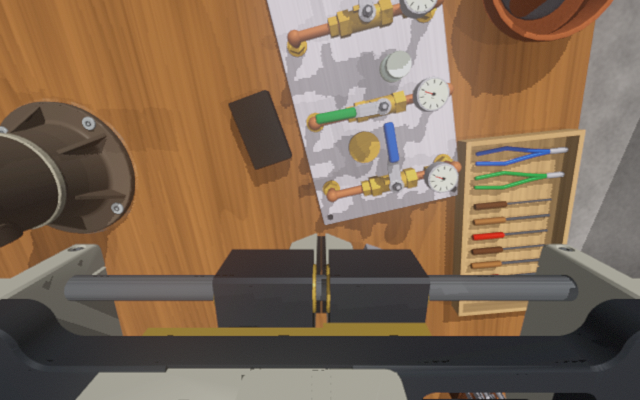

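The blue lever at (392,142) is square across its pipe. In w10 the yellow lever reads 97.1° against 97.7° expected, and it sat firmly on its stop when pushed. Green is unchanged, and the tin and jar are where they were. I'm handing in.

```bash
python3 -c "
from station import job; print(job.finish_job())"
```

```text
the job is handed in; nothing more can be done
None
```

I pushed the blue oxygen lever fully shut first, then the yellow gas lever, both to their stops; the green air lever and everything else I checked stayed put, and the job was handed in at about 15 s of the 54 s allowed.

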